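# Find the full polish canister by heft

### The arm

A 6-joint arm with a two-finger parallel gripper is mounted at the origin on the work surface. World frame = base frame: x ahead of the robot, y to its left, z up, the work surface at z = 0. Lengths are in mm, angles in rad, forces in N, time in s.
With the tool pointing down it reaches from about 350 to 775 mm from the base axis. Payload 7.3 kg.
Tool frame: the origin (TCP) lies midway between the tips of the shut fingers; the grasp point (between the pads) lies 19 mm behind it; z points along the fingers, y is the direction in which the jaws open and shut (so a half turn about z gives the same grasp; the last joint's range is limited). The gripper opens to 92 mm and grips with 3 to 60 N. Pads are 19 mm wide; open, the fingers measure 130 mm over their backs; the gripper's body (75 mm by 190 mm) begins 47 mm behind the grasp point.
Start: joints at [-1.303, 0.342, 1.524, -0, 1.275, -0.146], TCP at [211.122, -480.7, 226.741] pointing down, gripper open.
Joint ranges: [-2.53, 2.53], [-0.77, 2.02], [0.04, 2.7], [-1, 4.14], [0.28, 2.66], [-3.11, 3.11]. Speed limits (rad/s): [2.57, 2.57, 3.14, 3.14, 3.14, 3.14].

### API

Orientations are given as [roll, pitch, yaw] about the fixed x, y, z axes, in that order (R = Rz(yaw) Ry(pitch) Rx(roll)).
In Python, from plant import readout, optics, job gives the robot as it stands.
- The arm moves only by the tool drive_tool, never from a script. Its argument "series" is a list of rows, each a list of 4 numbers: the shift along the world's x, y, z in mm, then the turn about the world's z in degrees. A call has 1 to 12 rows; each row shifts and turns the commanded pose from where the row before left it; what a row does not reach is not made up. A row lasts 1/10 s, in which the tool goes at most 50 mm and 8.59 degrees, less where a joint would pass 70% of its speed; a pose out of reach is approached as far as the arm can. A call with a gripper value outside its range is refused whole. "hand" is the closure, from 0 (fully open) to 1 (shut), set as the call begins (left out, the last holds). The fingers move at their own pace and stop on an object; the grip force is fixed at half the most. Time passes only in rows, so rows that do not move let the fingers close. It gives the time, the measured TCP pose, the force and the opening at its end, in the units of the state.
- readout.get_obs(): the state, without advancing time (a new reading comes with each control period).
- optics.capture(name): name is "scene" or "top" or "wrist"; returns a dict with "image" (420x560x3 uint8, blue, green, red), "depth" (420x560 float32, mm along the optical axis (not along the pixel's ray), 0 where there is no reading), "vfov" (degrees; the focal length in pixels is half the picture's height over the tangent of half this angle, whatever the lens; pixels are square), "cx", "cy" (the principal point, pixels), "eye" and "rotation" of the camera in the world. Camera axes: x right, y down, z forward; pixel columns grow to the right and rows downward; lengths in mm; the calibration is good to about 2 mm. A picture is of the moment at which its call begins.
- job.close_job(): hands the job in, once; it reports no verdict.
The state is a dict: "time": time; "joint_positions": joint angles; "dq": joint speeds; "tau": joint torques, N m; "tool_pos": TCP position; "tcp_rot": TCP orientation; "contact_force": force on the tool from outside, world axes, zero at the start; "moment": the same for the moment, N m; "grip_width": finger opening in mm.
Only numpy, scipy, OpenCV 4.12 (cv2) and the standard library are available. Lean on these libraries where they do the work, as an engineer would, in place of code of your own. Each camera call takes 0.05 s, during which the arm holds its last target.

### The job

One of the three identical white canisters on the honeycomb shelf still has its full cake of polish in it, and only its weight tells which. Heft them one at a time from the robot's left to its right, lifting each a few centimetres clear and setting it (not dropping it) back upright where it stood before taking the next; then finish while holding the heaviest one up, upright and still, at least 10 cm clear of the shelf, with the other two standing in their places. If the last one hefted proves the heaviest it can simply be held up; leave the bottle, brushes and scraper where they are.

Things in the scene. Friction and masses are not known exactly. Their poses are not given: they have to be found in the camera images.
- panel: black plastic shelf panel of open honeycomb cells, 400 mm deep (its x) by 660 mm wide (its y), fixed, level; origin at the centre of its underside on the bench, its top surface 60 mm higher; x points away from the robot, y to the robot's left, turned by up to 0.15 rad. The canisters stand in a row across its width, about 145 mm apart
- can_1_mid (a point): left canister of the row (largest y), round white plastic canister with a ribbed twist cap, closed: body 64 mm in diameter and 62 mm high, cap 62 mm in diameter on top of it, 80 mm high in all, opaque; the three look the same but weigh about 95 g, 155 g and 360 g, in a different order each time. The point is its centre, 40 mm above its underside; z is up along the canister. Hard plastic: a firm grip on the body does no harm.
- can_2_mid (a point): middle canister of the row, the same in size and look as the left one; the point is its centre, 40 mm above its underside
- can_3_mid (a point): right canister of the row (smallest y), the same in size and look as the left one; the point is its centre, 40 mm above its underside
- spray: empty clear plastic spray bottle with a black trigger head, 80 mm in diameter, 229 mm high, standing near the far left corner of the panel; origin at the centre of its underside; to be left alone
- detail_brush: red detailing brush with a grey tuft, 205 mm long, 26 mm wide, 22 mm high, lying across the front of the panel (left or right half); origin under it, about the middle; to be left alone
- scraper: steel scraper, 177 mm long, blade 58 mm wide, 12 mm high, lying across the front of the panel (the other half); origin under it, about the middle; to be left alone
- tyre_brush: yellow tyre tread brush, 150 mm long, 56 mm wide, 80 mm high with its arched handle, standing on its bristles at the back of the panel; origin under its centre; to be left alone
Mind the look-alikes: they are no part of the job. Leave any orange or pink look-alike of the part that bears can_2_mid alone.

How it is judged:
By the outcome, as a careful person would: the job done as asked, in the order asked, and still so for the second after the job is handed in, while the arm keeps its last pose, push and grip.
It also fails if it takes over 64 s, if anything falls off the work surface, if the arm or the gripper's body presses on something with over 40 N, if the wrist force passes 120 N, or if a joint passes its speed limit or range.

## Working session

There is one attempt and no reset: what is moved stays moved. The work goes in short steps, Python scripts to look and compute and a tool call to move; the robot and the scene stay as the last step left them, time stands still between calls to the robot, and variables do not carry over. Pictures are saved under pics/ and viewed, and the job is handed in when it is done.

Besides the shell and the picture viewer there is one more tool, called after "Call:" as name(argument=value, ...) on one line, values as JSON. drive_tool: Moves the arm, as the interface text tells. Its arguments: {"type":"object","properties":{"series":{"type":"array"},"hand":{"type":"number"}},"required":["series"]}

```bash
mkdir -p pics; ls
cat > h.py <<'E'
import numpy as np, cv2
from plant import readout, optics, job
def cap(n,save=None):
    c=optics.capture(n)
    np.savez('%s.npz'%n,**{k:np.asarray(v) for k,v in c.items()})
    if save: cv2.imwrite('pics/'+save,c['image'])
    return c
def load(n): 
    return dict(np.load('%s.npz'%n))
def pts(c):
    d=c['depth'];H,W=d.shape
    f=H/2/np.tan(np.radians(float(c['vfov']))/2)
    u,v=np.meshgrid(np.arange(W),np.arange(H))
    P=np.stack([(u-c['cx'])*d/f,(v-c['cy'])*d/f,d],-1)
    R=np.array(c['rotation']).reshape(3,3)
    return P@R.T+np.array(c['eye'])
E
python3 - <<'E'
from h import *
for n in ['scene','top']:
    c=cap(n,n+'1.png'); print(n,c['eye'],np.round(c['rotation'],3),c['vfov'],c['cx'],c['cy'])
print(readout.get_obs())
E
```

```text
pics
scene [1259.38883264 -310.93689123  951.29650945] [-2.407  0.009  1.101] 50.97142188225884 284.9633637960292 201.4290994513845
top [ 414.42177223    5.08661117 1101.61415134] [-3.     0.019 -1.57 ] 49.79230551048378 275.966447150216 206.09978534602783
{'time': 0.1, 'joint_positions': array([-1.30301096e+00,  3.42657590e-01,  1.52489871e+00,  2.27536093e-05,
        1.27540862e+00, -1.45971852e-01]), 'dq': array([ 0.00102808, -0.00144703, -0.00312592,  0.00047925, -0.00080062,
       -0.00034261]), 'tau': array([ 1.81714935e-03, -4.32004309e+01, -2.44695139e+01,  7.18577486e-02,
        5.26123925e-02, -4.90028515e-05]), 'tool_pos': array([ 211.02299277, -480.33554643,  226.12005835]), 'tcp_rot': array([-3.14023815e+00, -2.21128654e-04,  4.13750431e-01]), 'contact_force': array([ 0.27852484,  0.51885775, -1.55069815]), 'moment': array([-0.05819814,  0.04728363,  0.01760099]), 'grip_width': 91.8830146626743}
```

Rotation is rpy. View.

Run:
```python
s=open('h.py').read()
s=s.replace("R=np.array(c['rotation']).reshape(3,3)","from scipy.spatial.transform import Rotation as Ro; R=Ro.from_euler('xyz',c['rotation']).as_matrix()")
open('h.py','w').write(s)
```

```text
(no output)
```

View pics/scene1.png

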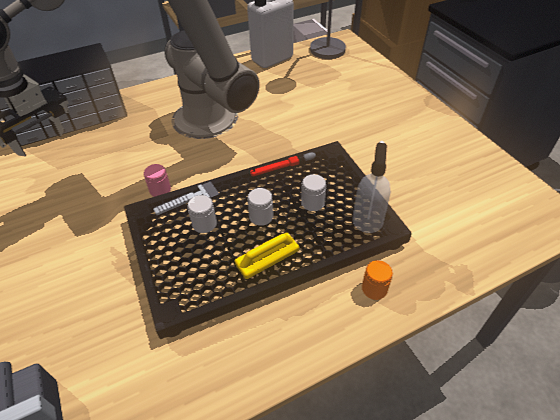

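View pics/top1.png

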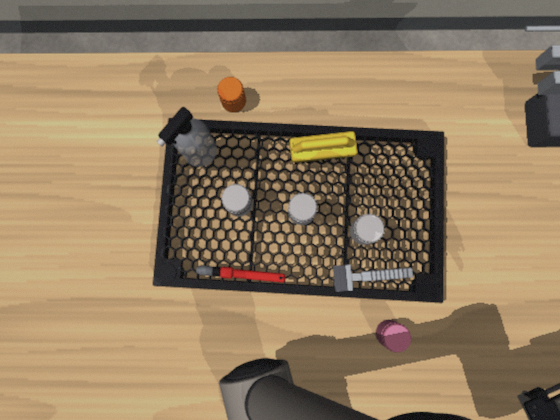

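The three white canisters are at top pixels (236,198), (302,208) and (369,228). The look-alikes are orange at (232,93) and pink at (394,336), both off the panel. The targets are the white ones standing on the panel. Next: a close crop and a measurement.

Run:
```python
from h import *
c=load('top');P=pts(c);im=c['image']
cv2.imwrite('pics/crop1.png',cv2.resize(im[110:310,150:450],None,fx=2.6,fy=2.6,interpolation=cv2.INTER_CUBIC))
hsv=cv2.cvtColor(im,cv2.COLOR_BGR2HSV)
for n,(u,v) in dict(c1=(236,198),c2=(302,208),c3=(369,228)).items():
    q=P[v-22:v+23,u-22:u+23].reshape(-1,3); z=q[:,2]
    m=(z>130)&(z<150); t=q[m]
    (cc),r=cv2.minEnclosingCircle(t[:,:2].astype(np.float32))
    print(n,m.sum(),t.mean(0).round(1),np.median(t[:,2]).round(1),np.round(cc,1),round(r,1))
for n,(u,v) in dict(bl=(158,280),br=(441,297),tr=(441,136),tl=(170,125),brush=(250,275),scr=(345,278),scrh=(390,275),tyre=(323,142),pink=(394,336),spr=(180,120)).items():
    print(n,P[v,u].round())
c=load('scene');P=pts(c)
for n,(u,v) in dict(c1=(314,190),c2=(260,205),c3=(201,212)).items():
    q=P[v-25:v+26,u-22:u+23].reshape(-1,3); z=q[:,2]
    m=(z>134)&(z<150); t=q[m]
    (cc),r=cv2.minEnclosingCircle(t[:,:2].astype(np.float32))
    print(n,m.sum(),t.mean(0).round(1),np.round(cc,1),round(r,1))
```

```text
c1 628 [569.6 111.4 139.7] 139.9 [570.5 111.9] 31.4
c2 629 [549.6 -33.1 139.7] 139.7 [550.4 -33.5] 31.4
c3 657 [ 503.9 -174.3  139.6] 139.8 [ 504.5 -175.3] 31.3
bl [393. 294.  60.]
br [ 356. -347.   59.]
tr [ 730. -365.   60.]
tl [685. 219. 287.]
brush [405.  82.  79.]
scr [ 398. -132.   63.]
scrh [ 405. -231.   71.]
tyre [693. -80. 140.]
pink [ 274. -233.   80.]
spr [693. 200. 291.]
c1 333 [578.5 107.8 139.9] [575.8 107.2] 33.6
c2 357 [558.5 -36.7 139.8] [556.6 -35.8] 31.4
c3 372 [ 512.9 -178.2  139.7] [ 510.2 -178.3] 31.8
```

View pics/crop1.png

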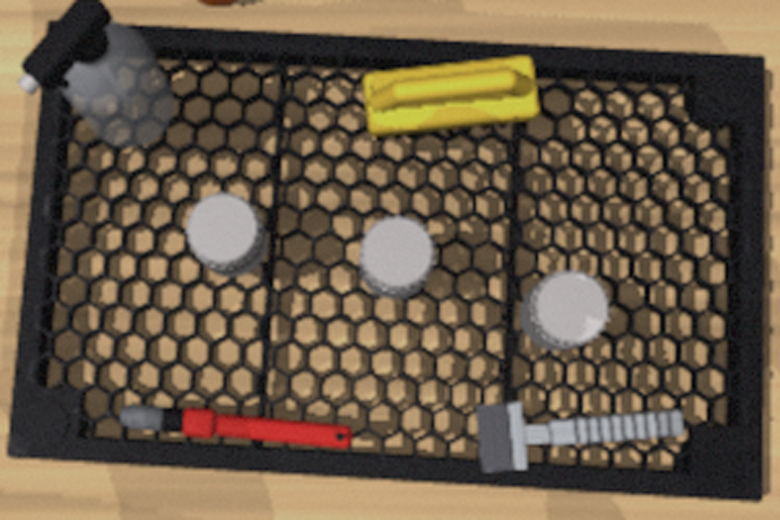

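Call:
drive_tool(series=[[0,0,20,0],[10,20,10,0],[30,48,0,0],[15,24,0,0],[15,25,0,0],[15,25,0,0],[15,25,0,0],[15,25,0,0],[15,25,0,0],[15,25,0,0],[15,25,0,0],[15,25,0,0]], hand=0)

```text
time: 1.3
tool_pos: [382.9, -193.1, 256.5]
tcp_rot: [-3.141, 0.0, 0.414]
contact_force: [0.3, -0.8, 0.4]
grip_width: 92.0
```

Call:
drive_tool(series=[[15,25,0,0],[15,25,0,0],[15,25,0,0],[15,25,0,0],[15,25,0,0],[15,25,0,0],[15,25,0,0],[15,25,0,0],[15,25,0,0],[15,25,0,0],[0,0,0,0],[0,0,0,0]])

```text
time: 2.5
tool_pos: [532.3, 55.9, 256.1]
tcp_rot: [-3.141, 0.002, 0.415]
contact_force: [-0.3, 0.3, -0.5]
grip_width: 92.1
```

Run:
```python
from h import *
print(readout.get_obs()['tool_pos'])
c=cap('wrist','w1.png');P=pts(c); print(c['eye'],c['rotation'])
q=P.reshape(-1,3); m=(abs(q[:,2]-140)<5)&(np.hypot(q[:,0]-573,q[:,1]-110)<45); t=q[m]
print(m.sum(),t.mean(0),cv2.minEnclosingCircle(t[:,:2].astype(np.float32)))
c=load('top');P=pts(c);q=P.reshape(-1,3); 
m=(q[:,2]>62)&(np.hypot(q[:,0]-660,q[:,1]-190)<90)&(q[:,1]>130)
for lo,hi in [(62,100),(100,150),(150,220),(220,300)]:
    s=q[m&(q[:,2]>lo)&(q[:,2]<=hi)]
    if len(s):print(lo,len(s),s.min(0).round(),s.max(0).round())
```

```text
[532.29011452  55.94566446 256.09421248]
[594.60695313  82.81875173 414.6022321 ] [ 2.88377541e+00  8.67909597e-04 -1.15631077e+00]
4163 [573.59679219 110.56639702 140.41246703] ((572.70751953125, 110.67150115966797), 31.319528579711914)
62 275 [575. 130.  62.] [749. 280. 100.]
100 230 [590. 136. 100.] [710. 235. 150.]
150 824 [655. 165. 150.] [728. 239. 220.]
220 862 [645. 182. 220.] [720. 245. 295.]
```

View pics/w1.png

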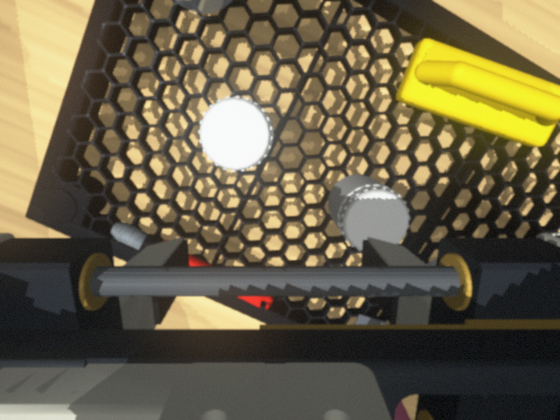

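The wrist view shows canister 1 at (236,134), canister 2 at (375,220), and the bottle at the top edge. The wrist gives canister 1 at (573,110.6), halfway between the top and scene readings, so I'll use that.

Call:
drive_tool(series=[[10,14,0,-5],[10,14,0,-5],[10,14,0,0],[11,13,0,0],[0,0,-15,0],[0,0,-30,0],[0,0,-30,0],[0,0,-15,0],[0,0,0,0],[0,0,0,0],[0,0,0,0],[0,0,0,0]])

```text
time: 3.75
tool_pos: [574.2, 110.5, 168.1]
tcp_rot: [3.141, -0.002, 0.239]
contact_force: [0.2, 0.2, 0.8]
grip_width: 91.8
```

```bash
cat >> h.py <<'E'
def force(tag,n=12):
    import time
    F=[];T=[];Ms=[]
    for i in range(n):
        o=readout.get_obs();F.append(o['contact_force']);T.append(o['tau']);Ms.append(o['moment'])
        optics.capture('top')
    print(tag,o['time'],o['tool_pos'].round(1),o['grip_width'],'Fz mean',np.mean(F,0).round(2),'sd',np.std(F,0).round(2),'tau',np.mean(T,0).round(3),'M',np.mean(Ms,0).round(3))
E
python3 - <<'E'
from h import *
force('bias')
c=cap('wrist','w2.png');cap('scene','s2.png')
E
```

```text
bias 4.3 [573.6 110.7 166.7] 91.89657223100377 Fz mean [-0.01  0.15  0.02] sd [0.3  0.48 0.67] tau [-3.7000e-02 -5.0371e+01 -2.3672e+01  4.5000e-02 -7.5000e-02 -0.0000e+00] M [0.029 0.014 0.013]
```

View pics/s2.png

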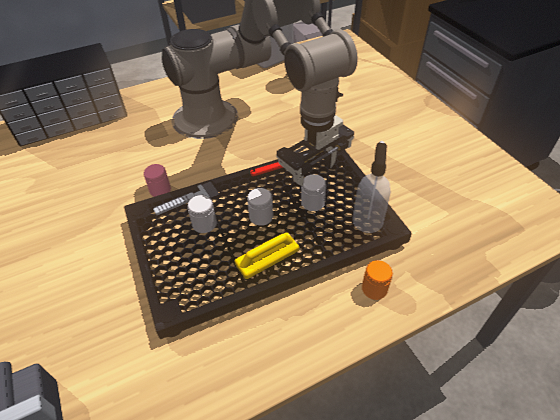

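View pics/w2.png

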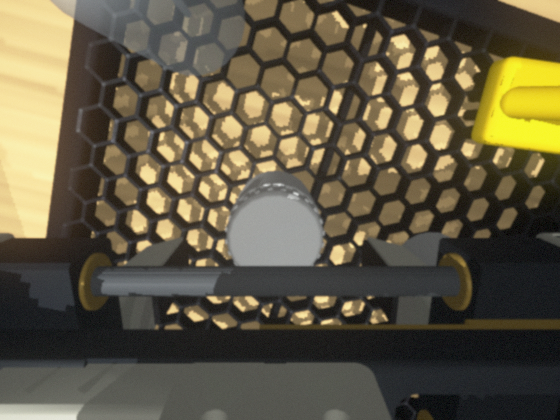

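Wrist view: the canister cap at (275,240) is centred between the fingers and clear of the bottle. The scene view agrees. Descend and grip.

Call:
drive_tool(series=[[0,0,-15,0],[0,0,-20,0],[0,0,-20,0],[0,0,-15,0],[0,0,-8,0],[0,0,-5,0],[0,0,0,0],[0,0,0,0],[0,0,0,0]])

```text
time: 5.35
tool_pos: [574.1, 110.7, 84.6]
tcp_rot: [3.141, -0.002, 0.239]
contact_force: [-0.2, -0.3, 0.7]
grip_width: 92.2
```

Call:
drive_tool(series=[[0,0,0,0],[0,0,0,0],[0,0,0,0],[0,0,0,0],[0,0,0,0],[0,0,0,0],[0,0,0,0],[0,0,0,0],[0,0,0,0],[0,0,0,0]], hand=1)

```text
time: 6.35
tool_pos: [573.7, 110.7, 83.8]
tcp_rot: [3.142, -0.0, 0.239]
contact_force: [0.3, -0.0, 2.0]
grip_width: 63.9
```

Gripped at 63.9 mm (the body is 64). Lift 50 mm.

Call:
drive_tool(series=[[0,0,3,0],[0,0,5,0],[0,0,10,0],[0,0,12,0],[0,0,10,0],[0,0,7,0],[0,0,3,0],[0,0,0,0],[0,0,0,0],[0,0,0,0],[0,0,0,0],[0,0,0,0]])

```text
time: 7.55
tool_pos: [573.5, 110.7, 133.4]
tcp_rot: [3.142, 0.001, 0.239]
contact_force: [0.1, 0.1, -2.0]
grip_width: 64.4
```

Run:
```python
from h import *
force('can1',20)
cap('scene','s3.png')
```

```text
can1 8.5 [573.6 110.7 133.8] 64.36119232318406 Fz mean [ 0.03 -0.03 -1.42] sd [0.48 0.6  0.49] tau [ 0.0000e+00 -5.1758e+01 -2.3072e+01  4.5000e-02 -7.2000e-02 -0.0000e+00] M [0.014 0.013 0.013]
```

View pics/s3.png

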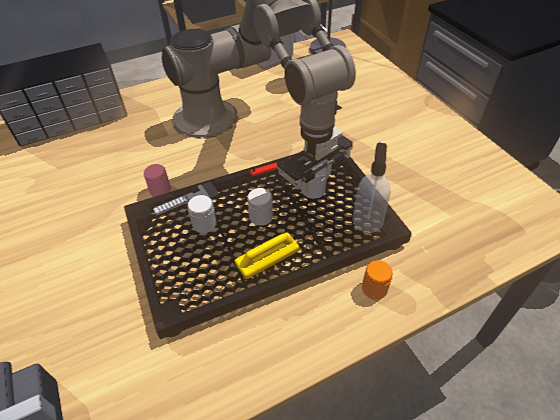

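The canister is lifted and reads about 1.4 N, so it isn't the 360 g one. Set it down gently.

Call:
drive_tool(series=[[0,0,-5,0],[0,0,-10,0],[0,0,-12,0],[0,0,-10,0],[0,0,-6,0],[0,0,-3,0],[0,0,-2,0],[0,0,-1,0],[0,0,-1,0],[0,0,0,0],[0,0,0,0],[0,0,0,0]])

```text
time: 9.8
tool_pos: [573.7, 110.7, 83.9]
tcp_rot: [3.141, -0.0, 0.239]
contact_force: [0.0, -0.2, -1.3]
grip_width: 64.1
```

Call:
drive_tool(series=[[0,0,0,0],[0,0,0,0],[0,0,0,0],[0,0,0,0],[0,0,0,0],[0,0,0,0],[0,0,0,0],[0,0,0,0],[0,0,0,0],[0,0,0,0]], hand=0)

```text
time: 10.8
tool_pos: [573.6, 110.7, 83.7]
tcp_rot: [3.141, 0.0, 0.239]
contact_force: [-0.3, 0.4, 0.2]
grip_width: 92.1
```

Call:
drive_tool(series=[[0,0,5,0],[0,0,15,0],[0,0,25,0],[0,0,35,0],[0,0,35,0],[0,0,35,0],[0,0,23,0],[-2,-15,0,0],[-3,-25,0,0],[-5,-30,0,0],[-5,-30,0,0],[-5,-25,0,0]])

```text
time: 12.0
tool_pos: [552.6, -16.3, 255.8]
tcp_rot: [-3.141, 0.002, 0.239]
contact_force: [-0.1, 0.7, 0.4]
grip_width: 91.8
```

Call:
drive_tool(series=[[0,-13,0,0],[0,-7,0,0],[0,0,0,0],[0,0,0,0],[0,0,0,0]])

```text
time: 12.5
tool_pos: [553.7, -33.3, 256.6]
tcp_rot: [-3.141, 0.0, 0.241]
contact_force: [-0.3, -0.3, 0.0]
grip_width: 91.9
```

Run:
```python
from h import *
print(readout.get_obs()['tool_pos'])
c=cap('wrist','w4.png');P=pts(c)
q=P.reshape(-1,3)
for g in [(553,-34.5),(573,110.6)]:
    m=(abs(q[:,2]-140)<5)&(np.hypot(q[:,0]-g[0],q[:,1]-g[1])<45); t=q[m]
    if len(t):print(m.sum(),t.mean(0),cv2.minEnclosingCircle(t[:,:2].astype(np.float32)))
cap('scene','s4.png')
```

```text
[553.71675942 -33.32481509 256.63436684]
3533 [554.46864596 -34.10536912 140.41896557] ((552.854248046875, -34.569419860839844), 31.445167541503906)
4142 [574.25690958 108.68262392 140.36021313] ((573.244384765625, 110.1466293334961), 31.74285316467285)
```

View pics/s4.png

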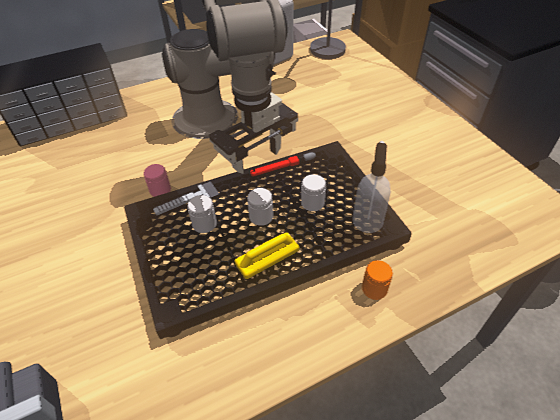

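View pics/w4.png

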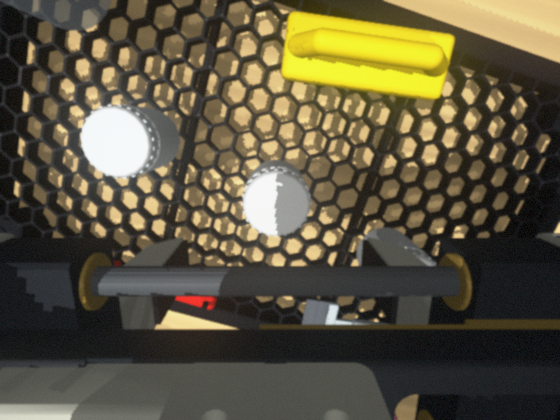

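Canister 1 stands upright where it was (wrist 120,142). Canister 2 is at (277,202), measured at (553,-34.5). Descend on it.

Call:
drive_tool(series=[[0,-1,-15,0],[0,0,-30,0],[0,0,-35,0],[0,0,-30,0],[0,0,-20,0],[0,0,-18,0],[0,0,-12,0],[0,0,-8,0],[0,0,-5,0],[0,0,0,0],[0,0,0,0],[0,0,0,0]])

```text
time: 13.8
tool_pos: [554.1, -35.4, 84.5]
tcp_rot: [3.141, -0.001, 0.239]
contact_force: [0.0, -0.3, -0.9]
grip_width: 92.1
```

Call:
drive_tool(series=[[0,0,0,0],[0,0,0,0],[0,0,0,0],[0,0,0,0],[0,0,0,0],[0,0,0,0],[0,0,0,0],[0,0,0,0],[0,0,0,0],[0,0,0,0]], hand=1)

```text
time: 14.8
tool_pos: [553.6, -35.2, 83.8]
tcp_rot: [-3.142, -0.0, 0.239]
contact_force: [-0.9, 0.7, 1.8]
grip_width: 62.7
```

Call:
drive_tool(series=[[0,0,3,0],[0,0,5,0],[0,0,10,0],[0,0,12,0],[0,0,10,0],[0,0,7,0],[0,0,3,0],[0,0,0,0],[0,0,0,0],[0,0,0,0],[0,0,0,0],[0,0,0,0]])

```text
time: 16.0
tool_pos: [553.5, -35.3, 133.4]
tcp_rot: [-3.141, 0.001, 0.239]
contact_force: [-0.2, -0.7, -3.3]
grip_width: 62.7
```

Run:
```python
from h import *
force('can2',20)
cap('scene','s5.png')
```

```text
can2 16.95 [553.6 -35.3 133.7] 62.5166594827839 Fz mean [-0.21 -0.14 -3.64] sd [0.45 0.53 0.48] tau [  0.    -49.958 -23.163   0.059  -0.056  -0.   ] M [ 0.029  0.022 -0.001]
```

View pics/s5.png

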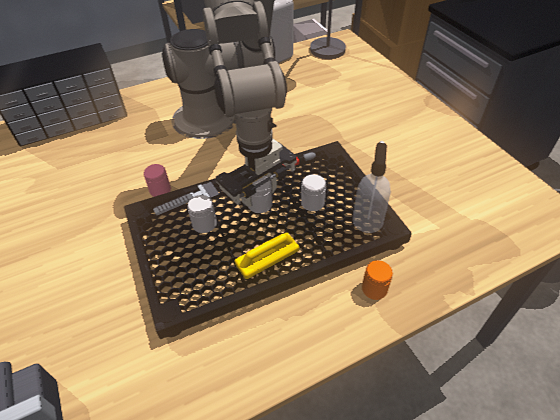

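Run:
```python
from h import *
i=cv2.imread('pics/s5.png');j=cv2.imread('pics/s3.png')
cv2.imwrite('pics/cr5.png',np.hstack([cv2.resize(i[130:240,180:300],None,fx=3.2,fy=3.2,interpolation=2),cv2.resize(j[130:240,250:370],None,fx=3.2,fy=3.2,interpolation=2)]))
```

```text
(no output)
```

View pics/cr5.png

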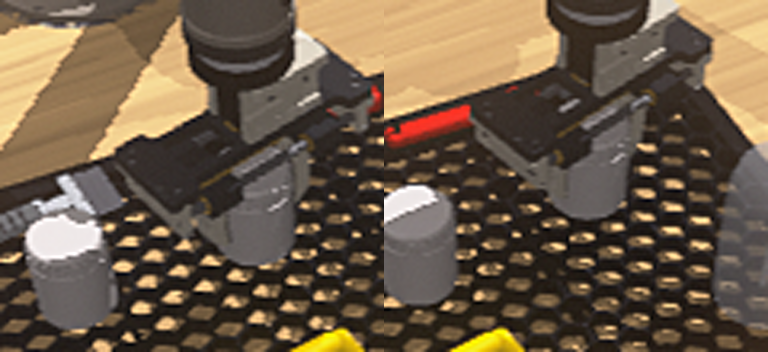

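Upright in the grip; 3.64 N matches 360 g. Set it back, then heft the third as asked.

Call:
drive_tool(series=[[0,0,-5,0],[0,0,-10,0],[0,0,-12,0],[0,0,-10,0],[0,0,-6,0],[0,0,-3,0],[0,0,-2,0],[0,0,-1,0],[0,0,-1,0],[0,0,0,0],[0,0,0,0],[0,0,0,0]])

```text
time: 18.25
tool_pos: [553.7, -35.3, 83.9]
tcp_rot: [3.141, -0.0, 0.239]
contact_force: [0.2, -0.2, -4.0]
grip_width: 63.0
```

Call:
drive_tool(series=[[0,0,0,0],[0,0,0,0],[0,0,0,0],[0,0,0,0],[0,0,0,0],[0,0,0,0],[0,0,0,0],[0,0,0,0],[0,0,0,0],[0,0,0,0]], hand=0)

```text
time: 19.25
tool_pos: [553.6, -35.3, 83.7]
tcp_rot: [3.142, 0.0, 0.239]
contact_force: [0.3, -0.0, -0.2]
grip_width: 91.7
```

Call:
drive_tool(series=[[0,0,5,0],[0,0,15,0],[0,0,25,0],[0,0,35,0],[0,0,35,0],[0,0,35,0],[0,0,23,0],[-4,-13,0,0],[-9,-25,0,0],[-10,-30,0,0],[-10,-30,0,0],[-8,-25,0,0]])

```text
time: 20.45
tool_pos: [511.3, -159.9, 255.9]
tcp_rot: [-3.141, 0.002, 0.239]
contact_force: [0.4, 0.4, 0.3]
grip_width: 91.6
```

Call:
drive_tool(series=[[-4,-13,0,0],[-1,-5,0,0],[0,0,0,0],[0,0,0,0],[0,0,0,0]])

```text
time: 20.95
tool_pos: [507.9, -175.3, 256.7]
tcp_rot: [-3.141, -0.0, 0.241]
contact_force: [-0.4, 0.7, -0.5]
grip_width: 91.6
```

Run:
```python
from h import *
print(readout.get_obs()['tool_pos'])
c=cap('wrist','w6.png');P=pts(c)
q=P.reshape(-1,3)
for g in [(553,-34.5),(507,-176)]:
    m=(abs(q[:,2]-140)<5)&(np.hypot(q[:,0]-g[0],q[:,1]-g[1])<45); t=q[m]
    if len(t):print(m.sum(),t.mean(0),cv2.minEnclosingCircle(t[:,:2].astype(np.float32)))
cap('scene','s6.png')
```

```text
[ 507.92361982 -175.32772735  256.68222856]
4413 [554.08480186 -37.27109888 140.3648385 ] ((553.3041381835938, -35.470787048339844), 31.641016006469727)
3533 [ 508.60662573 -176.48124857  140.41679934] ((507.01153564453125, -176.77684020996094), 31.435924530029297)
```

View pics/s6.png

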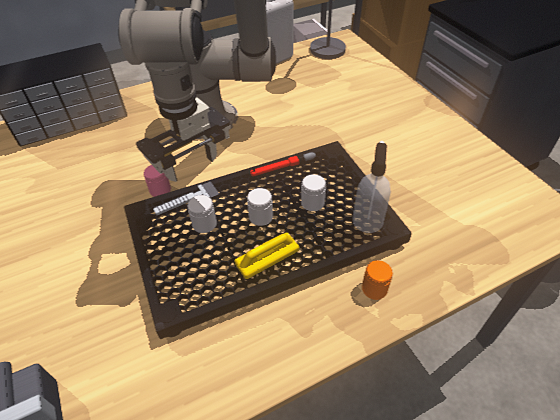

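View pics/w6.png

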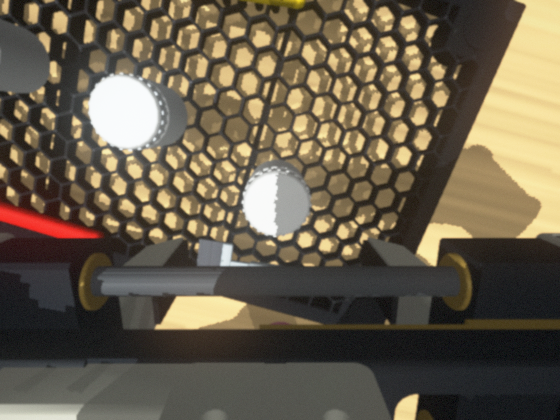

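Canisters 1 and 2 are standing in place. Canister 3 is at wrist (277,202), measured at (507,-176.7); the tool settles at about (507.6,-176.3).

Call:
drive_tool(series=[[0,0,-15,0],[0,0,-30,0],[0,0,-35,0],[0,0,-30,0],[0,0,-20,0],[0,0,-18,0],[0,0,-12,0],[0,0,-8,0],[0,0,-5,0],[0,0,0,0],[0,0,0,0],[0,0,0,0]])

```text
time: 22.25
tool_pos: [508.0, -176.5, 84.5]
tcp_rot: [3.141, -0.001, 0.239]
contact_force: [-0.9, -0.3, -0.3]
grip_width: 92.0
```

Call:
drive_tool(series=[[0,0,0,0],[0,0,0,0],[0,0,0,0],[0,0,0,0],[0,0,0,0],[0,0,0,0],[0,0,0,0],[0,0,0,0],[0,0,0,0],[0,0,0,0]], hand=1)

```text
time: 23.25
tool_pos: [507.6, -176.3, 83.8]
tcp_rot: [3.141, -0.0, 0.239]
contact_force: [-0.1, -0.1, 1.2]
grip_width: 63.1
```

Call:
drive_tool(series=[[0,0,3,0],[0,0,5,0],[0,0,10,0],[0,0,12,0],[0,0,10,0],[0,0,7,0],[0,0,3,0],[0,0,0,0],[0,0,0,0],[0,0,0,0],[0,0,0,0],[0,0,0,0]])

```text
time: 24.45
tool_pos: [507.5, -176.3, 133.4]
tcp_rot: [-3.141, 0.0, 0.239]
contact_force: [0.3, 0.4, -0.7]
grip_width: 63.2
```

Run:
```python
from h import *
force('can3',20)
cap('scene','s7.png')
```

```text
can3 25.4 [ 507.6 -176.3  133.7] 62.54645832856848 Fz mean [-0.04  0.02 -0.98] sd [0.54 0.36 0.52] tau [-0.0000e+00 -4.6681e+01 -2.1958e+01  7.0000e-02 -3.6000e-02 -0.0000e+00] M [0.011 0.012 0.003]
```

View pics/s7.png

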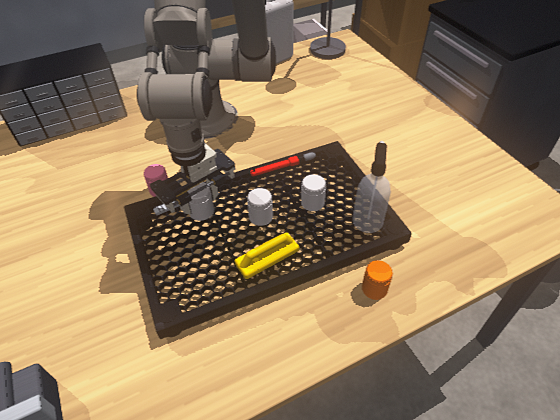

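The readings are 1.42, 3.64 and 0.98 N, matching 155, 360 and 95 g, so canister 2 is the heaviest. Set canister 3 down and go back to the middle one.

Call:
drive_tool(series=[[0,0,-5,0],[0,0,-10,0],[0,0,-12,0],[0,0,-10,0],[0,0,-6,0],[0,0,-3,0],[0,0,-2,0],[0,0,-1,0],[0,0,-1,0],[0,0,0,0],[0,0,0,0],[0,0,0,0]])

```text
time: 26.7
tool_pos: [507.7, -176.3, 83.9]
tcp_rot: [3.141, -0.0, 0.239]
contact_force: [1.4, 0.4, -1.3]
grip_width: 62.8
```

Call:
drive_tool(series=[[0,0,0,0],[0,0,0,0],[0,0,0,0],[0,0,0,0],[0,0,0,0],[0,0,0,0],[0,0,0,0],[0,0,0,0],[0,0,0,0],[0,0,0,0]], hand=0)

```text
time: 27.7
tool_pos: [507.6, -176.3, 83.7]
tcp_rot: [3.141, 0.0, 0.239]
contact_force: [0.2, 0.2, -0.5]
grip_width: 91.4
```

Call:
drive_tool(series=[[0,0,5,0],[0,0,15,0],[0,0,25,0],[0,0,35,0],[0,0,35,0],[0,0,35,0],[0,0,23,0],[4,13,0,0],[9,25,0,0],[10,30,0,0],[10,30,0,0],[8,25,0,0]])

```text
time: 28.9
tool_pos: [548.5, -51.1, 255.8]
tcp_rot: [-3.141, 0.001, 0.24]
contact_force: [1.2, 0.5, 0.1]
grip_width: 91.4
```

Call:
drive_tool(series=[[4,13,0,0],[1,5,0,0],[0,0,0,0],[0,0,0,0],[0,0,0,0]])

```text
time: 29.4
tool_pos: [553.4, -36.3, 256.7]
tcp_rot: [3.141, 0.0, 0.238]
contact_force: [-0.9, 1.1, 1.1]
grip_width: 91.7
```

Run:
```python
from h import *
print(readout.get_obs()['tool_pos'])
c=cap('wrist','w8.png');P=pts(c)
q=P.reshape(-1,3)
for g in [(573,110),(553,-34.5),(507,-176)]:
    m=(abs(q[:,2]-140)<5)&(np.hypot(q[:,0]-g[0],q[:,1]-g[1])<45); t=q[m]
    if len(t):print(m.sum(),t.mean(0),cv2.minEnclosingCircle(t[:,:2].astype(np.float32)))
cap('scene','s8.png')
```

```text
[553.42588098 -36.32567929 256.69929824]
4163 [574.29153577 108.55643912 140.36206929] ((572.99267578125, 110.17657470703125), 31.576553344726562)
3536 [554.56461313 -35.16605042 140.42314398] ((553.1552124023438, -35.536964416503906), 31.34011459350586)
121 [ 534.18023778 -183.11085494  138.88885805] ((533.9480590820312, -182.0718536376953), 13.349443435668945)
```

View pics/s8.png

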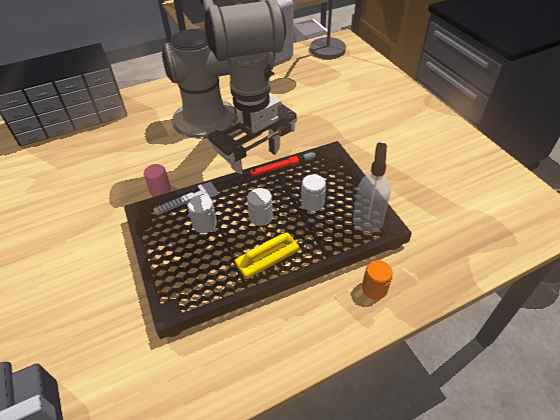

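All three are standing in their places. Grip the middle one and lift it 150 mm.

Call:
drive_tool(series=[[0,0,-15,0],[0,0,-30,0],[0,0,-35,0],[0,0,-30,0],[0,0,-20,0],[0,0,-18,0],[0,0,-12,0],[0,0,-8,0],[0,0,-5,0],[0,0,0,0],[0,0,0,0],[0,0,0,0]])

```text
time: 30.7
tool_pos: [554.1, -35.4, 84.5]
tcp_rot: [3.141, -0.001, 0.239]
contact_force: [0.1, -0.2, 0.2]
grip_width: 91.7
```

Call:
drive_tool(series=[[0,0,0,0],[0,0,0,0],[0,0,0,0],[0,0,0,0],[0,0,0,0],[0,0,0,0],[0,0,0,0],[0,0,0,0],[0,0,0,0],[0,0,0,0]], hand=1)

```text
time: 31.7
tool_pos: [553.6, -35.3, 83.8]
tcp_rot: [3.141, -0.0, 0.239]
contact_force: [0.9, 0.3, 1.9]
grip_width: 62.4
```

Call:
drive_tool(series=[[0,0,3,0],[0,0,5,0],[0,0,10,0],[0,0,15,0],[0,0,20,0],[0,0,22,0],[0,0,22,0],[0,0,20,0],[0,0,15,0],[0,0,10,0],[0,0,5,0],[0,0,3,0]])

```text
time: 32.9
tool_pos: [553.5, -35.3, 233.9]
tcp_rot: [3.142, 0.0, 0.239]
contact_force: [-1.1, -0.9, -3.6]
grip_width: 63.1
```

Call:
drive_tool(series=[[0,0,0,0],[0,0,0,0],[0,0,0,0],[0,0,0,0],[0,0,0,0],[0,0,0,0],[0,0,0,0],[0,0,0,0]])

```text
time: 33.7
tool_pos: [553.6, -35.3, 233.8]
tcp_rot: [3.141, -0.0, 0.239]
contact_force: [0.4, 0.0, -3.9]
grip_width: 62.5
```

Run:
```python
from h import *
force('final',16)
cap('scene','s9.png');cap('top','t9.png');c=load('scene');P=pts(c)
cv2.imwrite('pics/st9.png',np.hstack([cv2.resize(cv2.imread('pics/s9.png')[60:340,110:430],(400,350)),cv2.resize(cv2.imread('pics/t9.png')[100:320,150:450],(400,350))]))
print(readout.get_obs()['dq'].round(4))
```

```text
final 34.45 [553.6 -35.3 233.8] 62.67235444353175 Fz mean [-0.04 -0.14 -3.82] sd [0.37 0.4  0.42] tau [  0.    -48.264 -26.323   0.065  -0.057  -0.   ] M [0.015 0.003 0.002]
[-0.0009  0.0008  0.0023  0.0009 -0.0005 -0.0011]
```

View pics/st9.png

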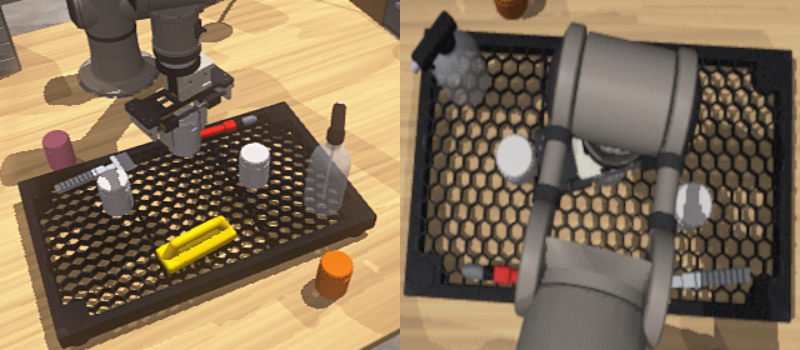

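The middle canister is held upright 150 mm up. The other two stand in place at (115,190) and (255,165) in the combined picture, and nothing else has moved.

```bash
python3 -c "
from plant import job
print(job.close_job())"
```

```text
the job is handed in; nothing more can be done
None
```

The middle canister is the full one, and I handed the job in with it held up, upright and still. I hefted the three from left to right, lifting each 50 mm and setting it back before taking the next. The force readings were about 1.4 N (left), 3.6 N (middle) and 1.0 N (right), matching 155, 360 and 95 g.

- **Final hold:** the last checks showed the middle canister lifted 150 mm above where it stood. The reading was 3.8 N, the joints were at rest, and the clock was at about 34.5 s.
- **Other items:** the left and right canisters are standing in their places. The bottle, brushes, scraper and the orange and pink look-alikes were left untouched.
- **Disagreements:** the top and scene cameras differed by about 6–7 mm on the canister positions, so I used the wrist camera, which read between them. The grip read about 62.5–63 mm on the middle and right canisters against the 64 mm body; both stayed firm and upright.

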